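# Seat a sample tube in the mixer and hold its run key half-way down

## Robot

A 6-joint arm with a two-finger parallel gripper is mounted at the origin on the work surface. World frame = base frame: x ahead of the robot, y to its left, z up, the work surface at z = 0. Lengths are in m, angles in degrees, forces in N, time in s.
With the tool pointing down it reaches from about 0.4 to 0.825 m from the base axis. Payload 7 kg.
Tool frame: the origin (TCP) lies on the centre line of the jaws, within the pads' length; the fingertips stand 8 mm ahead of it and the grasp point (between the pads) lies 11 mm behind it (r.tcp_to_tips is the distance from the TCP to the fingertips, in m); z points along the fingers, y is the direction in which the jaws open and shut (so a half turn about z gives the same grasp; the last joint's range is limited). The gripper opens to 88 mm and grips with 3 to 60 N. Pads are 19 mm wide; open, the fingers measure 130 mm over their backs; the gripper's body (78 mm by 193 mm) begins 47 mm behind the grasp point.
Start: joints at [16.507, 20.546, 0.682, 0, -70.136, -16.507], TCP at [0.675, -0, 0.235] pointing down, gripper open.
Joint ranges: [-176.03, 176.03], [-82.01, 121.73], [-58.28, 71.71], [-173.87, 95.51], [-174.79, -0.11], [-173.66, 173.66]. Speed limits (degrees/s): [136.94, 136.94, 172.46, 180, 180, 180].

## Interface

Orientations are given as [roll, pitch, yaw] about the fixed x, y, z axes, in that order (R = Rz(yaw) Ry(pitch) Rx(roll)).
In Python, from plant import r gives the robot as it stands.
- The arm moves only by the tool drive_tool, never from a script. Its argument "plan" is text: rows parted by semicolons, each of 4 numbers parted by spaces: the shift along the tool's x, y, z in cm, then the turn about the tool's z in rad. A call has 1 to 8 rows; each row is the pose to reach, as a shift and turn from the pose commanded when the call began, along the tool's axes at that moment; what a row does not reach only later rows make up. A row lasts 1/8 s, in which the tool goes at most 62.5 mm and 10.7 degrees, less where a joint would pass 70% of its speed; a pose out of reach is approached as far as the arm can. A call with a gripper value outside its range is refused whole. "fingers" is the closure, from -1 (fully open) to 1 (shut), set as the call begins (left out, the last holds). The fingers move at their own pace and stop on an object; "squeeze" is the grip in N (left out, the last holds). Time passes only in rows, so rows that repeat a pose let the fingers close. It gives the time, the measured TCP pose, the force and the opening at its end, in the units of the state.
- r.get_state(): the state, without advancing time (a new reading comes with each control period).
- r.capture(name): name is "scene" or "side" or "wrist"; returns a dict with "frame" (384x512x3 uint8, red, green, blue), "fovy" (degrees; the focal length in pixels is half the picture's height over the tangent of half this angle, whatever the lens; pixels are square), "cx", "cy" (the principal point, pixels), "rvec" (rotation vector, rad) and "tvec" (3), from world to camera coordinates, as OpenCV has them. Camera axes: x right, y down, z forward; pixel columns grow to the right and rows downward; lengths in m; the calibration is good to about 2 mm. A picture is of the moment at which its call begins. There is no depth.
- r.close_job(): hands the job in, once; it reports no verdict.
The state is a dict: "time_s": time; "joints": joint angles; "qd": joint speeds; "joint_torque": joint torques, N m; "tcp_pos": TCP position; "eef_rot": TCP orientation; "contact_force": force on the tool from outside, world axes, zero at the start; "moment": the same for the moment, N m; "gripper_width": finger opening in m.
Only numpy, scipy, OpenCV 4.12 (cv2) and the standard library are available. Lean on these libraries where they do the work, as an engineer would, in place of code of your own. Each camera call takes 0.05 s, during which the arm holds its last target. There are 200 camera calls.

## Task

Take the red-capped sample tube from the blue rack, stand it fully home in the round well of the tube mixer and let go; only then press the yellow spring-loaded run key half-way down (its top level with the green band of the gauge post), and keep it there for over two seconds. Never push the key to its bottom or press it while the well is empty, and leave the other tubes, the gel bottle and the tub where they are. Finish while still holding the key half-way down: do not let go of it.

Things in the scene. Friction and masses are not known exactly. Their poses are not given: they have to be found in the camera images.
- tube_red_center (a point): centre (half-way up) of the red-capped sample tube: pale round plastic tube with a paper label 16 mm in diameter with a rounded foot and a red cap 20 mm in diameter, 20 mm high, which is its top; 105 mm long overall, so the foot is 52.5 mm below this point and the cap spans 32.5 to 52.5 mm above it; z points to the cap. Loose, about 25 g, upright in one of the three holes of the rack; its top is 63 mm above the rack's top
- rack: blue tube rack fixed to the bench: block 70 mm (its x) by 180 mm (its y) by 50 mm high with three upright holes, 19 mm wide and 42 mm deep, in a row along its y at -60, 0 and +60 mm; origin at the centre of its underside. The three tubes stand in the holes in any order
- mixer: tube mixer fixed to the bench: white base 130 mm (its x) by 220 mm (its y) by 40 mm high; on it a grey block 70 x 70 mm, 45 mm high, with the well, centred at y = +65 mm, and the yellow run key centred at y = -65 mm. Beside the key at x = +47 mm, y = -65 mm stands a gauge post 8 x 16 mm whose top is 84 mm above the bench, level with the unpressed key's top: from the top down 8 mm white, 8 mm green, the rest red. Origin at the centre of the underside, z up
- well_mouth (a point): centre of the mouth of the mixer's well, 85 mm above the bench: a round upright hole 18 mm in diameter with a small chamfer, 45 mm deep with a flat floor; with the tube fully home the tube's centre is 7.5 mm above this point and the tube's top 60 mm above it. Axes as the mixer's
- key_top (a point): centre of the top face of the yellow run key, a round mushroom head 40 mm in diameter and 14 mm thick on a vertical stem; it moves down with the key; unpressed it is 84 mm above the bench, half-way 72 mm
- run_key (a joint): travel of the run key, m: 0 released (up), 0.012 half-way, 0.024 at its bottom stop; pressed vertically down. A spring returns it: about 3 N to start it, 6.6 N at half-way, 10 N at the bottom (300 N/m)
- tube_white_center (a point): centre (half-way up) of the white-capped tube in the rack, same shape as the red-capped one; to be left alone
- tube_green_center (a point): centre (half-way up) of the green-capped tube in the rack, same shape; to be left alone
- gel: gel bottle with blue cap, 60 mm in diameter, 150 mm high, loose; origin at the centre of its underside; to be left alone
- tub: white open tub 90 x 130 x 60 mm high, loose; origin at the centre of its underside; to be left alone

How it is judged:
By the outcome, as a careful person would: the job done as asked, in the order asked, and still so for the second after the job is handed in, while the arm keeps its last pose, push and grip.
It also fails if it takes over 58 s, if anything falls off the work surface, if the arm or the gripper's body presses on something with over 40 N, if the wrist force passes 120 N, or if a joint passes its speed limit or range.

## Working session

There is one attempt and no reset: what is moved stays moved. The work goes in short steps, Python scripts to look and compute and a tool call to move; the robot and the scene stay as the last step left them, time stands still between calls to the robot, and variables do not carry over. Pictures are saved under pics/ and viewed, about 8 in all and at most 12, crops included, and the job is handed in when it is done.

Besides the shell and the picture viewer there is one more tool, called as name(argument=value, ...) on one line, values as JSON. drive_tool: Moves the arm, as the interface text tells. Its arguments: {"type":"object","properties":{"plan":{"type":"string"},"fingers":{"type":"number"},"squeeze":{"type":"number"}},"required":["plan"]}

```bash
mkdir -p pics
cat > h.py <<'E'
import cv2,numpy as np
from plant import r
def cap(n):
    c=r.capture(n); f=c["frame"]; H=f.shape[0]
    fl=H/2/np.tan(np.radians(c["fovy"])/2)
    c["K"]=np.array([[fl,0,c["cx"]],[0,fl,c["cy"]],[0,0,1.]])
    c["R"]=cv2.Rodrigues(np.array(c["rvec"],float))[0]; c["t"]=np.array(c["tvec"],float).ravel()
    return c
def ray(c,u,v):
    d=c["R"].T@np.linalg.inv(c["K"])@np.array([u,v,1.]); o=-c["R"].T@c["t"]; return o,d/np.linalg.norm(d)
def onz(c,u,v,z):
    o,d=ray(c,u,v); return o+d*(z-o[2])/d[2]
def proj(c,p):
    q=c["K"]@(c["R"]@np.array(p)+c["t"]); return q[:2]/q[2]
def save(c,n): cv2.imwrite("pics/"+n+".png",c["frame"][:,:,::-1])
def blobs(c,lo,hi,amin=30):
    h=cv2.cvtColor(c["frame"],cv2.COLOR_RGB2HSV); m=cv2.inRange(h,np.array(lo),np.array(hi))
    n,l,s,ce=cv2.connectedComponentsWithStats(m)
    return [(s[i].tolist(),ce[i].round(1).tolist()) for i in range(1,n) if s[i][4]>=amin],l
E
python3 - <<'E'
from h import *
fs=[]
for n in["scene","side","wrist"]:
    c=cap(n);fs.append(c["frame"]);print(n,c["fovy"],(-c["R"].T@c["t"]).round(3))
    for k,lo,hi in[("red",(0,130,80),(6,255,255)),("red2",(174,130,80),(180,255,255)),("yel",(22,130,100),(35,255,255)),("grn",(45,100,60),(85,255,255)),("blu",(100,120,50),(125,255,255))]:
        print(k,blobs(c,lo,hi)[0])
cv2.imwrite("pics/a.png",np.vstack([np.hstack(fs[:2])])[:,:,::-1]) if 0 else None
a=np.zeros((600,800,3),np.uint8)
for i,f in enumerate(fs): a[(i//2)*300:(i//2)*300+300,(i%2)*400:(i%2)*400+400]=cv2.resize(f,(400,300))
cv2.imwrite("pics/a.png",a[:,:,::-1]); print(r.get_state())
E
```

```text
scene 56.99363075938903 [1.14  0.372 0.541]
red [([179, 157, 6, 9, 30], [181.5, 160.6]), ([366, 197, 10, 12, 89], [370.2, 202.1])]
red2 []
yel [([186, 142, 14, 9, 103], [192.8, 145.8])]
grn [([337, 189, 10, 12, 90], [341.6, 194.0])]
blu [([494, 124, 18, 31, 320], [504.2, 142.6]), ([222, 199, 14, 15, 178], [228.4, 206.3]), ([318, 202, 93, 61, 2931], [364.4, 232.8])]
side 49.80407391250232 [0.543 0.858 0.59 ]
red [([298, 241, 9, 13, 65], [302.5, 245.4])]
red2 [([298, 246, 9, 9, 42], [301.5, 250.0])]
yel [([300, 146, 12, 6, 59], [305.5, 148.3])]
grn [([296, 223, 8, 12, 80], [299.3, 228.7])]
blu [([0, 0, 162, 346, 38004], [65.9, 130.8]), ([203, 171, 11, 5, 49], [208.4, 173.0]), ([281, 242, 45, 81, 2412], [301.6, 287.6])]
wrist 66.13716149301902 [ 0.675 -0.066  0.383]
red [([368, 370, 14, 14, 168], [374.7, 376.9])]
red2 []
yel []
grn []
blu [([0, 191, 4, 16, 32], [0.9, 199.6]), ([175, 224, 14, 15, 151], [180.8, 232.0]), ([324, 272, 26, 20, 391], [334.7, 282.6]), ([375, 358, 10, 15, 93], [380.5, 364.0])]
{'time_s': 0.15, 'joints': array([ 1.65066970e+01,  2.05818643e+01,  6.45312882e-01, -1.28100832e-02,
       -7.01368969e+01, -1.65083847e+01]), 'qd': array([ 0.0286317 , -0.02297907,  0.08028151,  0.05716349, -0.10472656,
        0.04512757]), 'joint_torque': array([ 1.39394037e-04, -5.83274567e+01,  2.93289685e+01,  7.00122759e+00,
        8.75052094e-03, -9.76538854e-05]), 'tcp_pos': array([ 6.74633452e-01, -4.20595587e-05,  2.33841369e-01]), 'eef_rot': array([ 1.79926157e+02, -9.32490893e-03, -9.00060420e+01]), 'contact_force': array([ 0.16660398, -0.51198087,  0.82280005]), 'moment': array([-0.00666587,  0.00790918, -0.05006591]), 'gripper_width': 0.0874439352446332}
```

View pics/a.png

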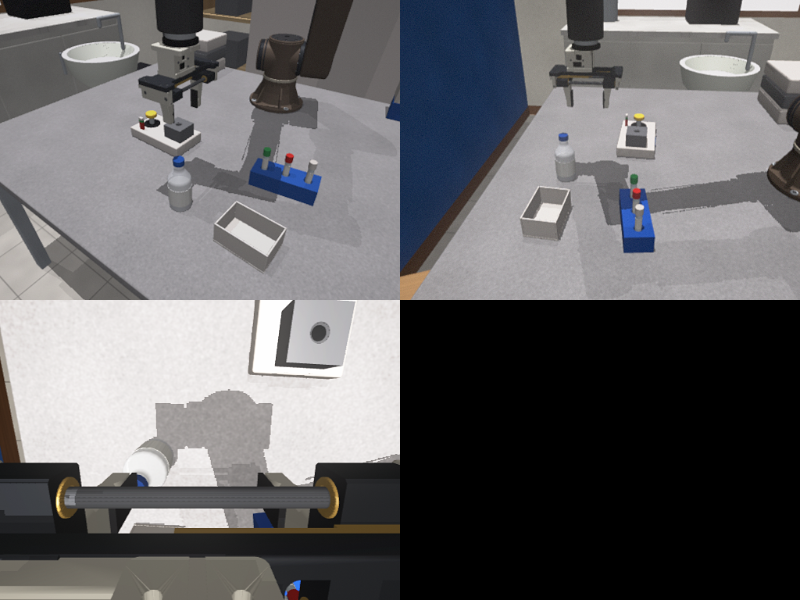

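The first picture (1) shows green, red and white caps in the rack, left to right in the scene view. The red cap is at about (370,202) in scene and (302,247) in side. The well is visible in the wrist view at about (408,42).

Run:
```python
from h import *
s=cap("scene");d=cap("side");w=cap("wrist")
def tri(a,b):
    P=[c["K"]@np.c_[c["R"],c["t"]] for c in(s,d)]
    X=cv2.triangulatePoints(P[0],P[1],np.array(a,float).reshape(2,1),np.array(b,float).reshape(2,1)).ravel();X=X[:3]/X[3]
    return X.round(4)
red=tri((370.2,202.1),(302.4,246.7));grn=tri((341.6,194),(299.3,228.7));key=tri((192.8,145.8),(305.5,148.3))
print("red",red,onz(s,370.2,202.1,.103),onz(d,302.4,246.7,.103));print("grn",grn,np.linalg.norm(red-grn));print("key",key)
print("gel cap",tri((228.4,206.3),(208.4,173)))
g=cv2.cvtColor(w["frame"],cv2.COLOR_RGB2GRAY)
roi=g[20:65,385:430]; m=(roi<90).astype(np.uint8);n,l,st,ce=cv2.connectedComponentsWithStats(m)
for i in range(1,n):
    if st[i][4]>50: print(st[i],ce[i]+[385,20],onz(w,*(ce[i]+[385,20]),.085))
# block & base edges in wrist: block top corners
h=cv2.cvtColor(w["frame"],cv2.COLOR_RGB2HSV)
for c,n in((s,"scene"),(d,"side")):
  print(n,proj(c,red),proj(c,key))
crop=cv2.resize(np.hstack([s["frame"][110:270,150:420]]),None,fx=2.9,fy=2.9,interpolation=2)
cv2.imwrite("pics/b.png",crop[:,:,::-1])
# rack axis from grn-red
v=red-grn;print("rack y dir deg",np.degrees(np.arctan2(v[1],v[0])))
```

```text
red [0.5266 0.2364 0.1056] [0.52453706 0.23648567 0.103     ] [0.52615003 0.23184568 0.103     ]
grn [0.5331 0.1766 0.1045] 0.06016228054188105
key [ 0.5213 -0.2648  0.08  ]
gel cap [0.7447 0.0397 0.1467]
[ 14  12  19  21 298] [407.72147651  41.95637584] [ 0.53116506 -0.1355003   0.085     ]
scene [370.05070108 201.56929337] [192.70550746 145.21879751]
side [302.20258718 247.08926927] [305.3827661  148.68831786]
rack y dir deg 96.2034479016919
```

View pics/b.png

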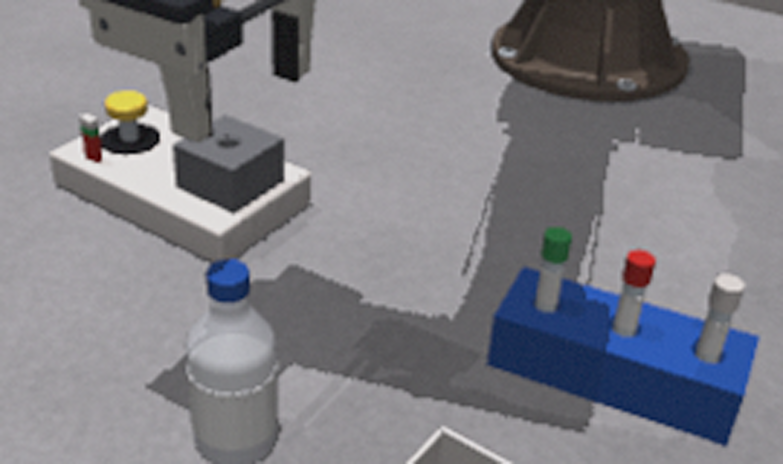

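Picture 2 confirms the layout: green at y=0.177, red at 0.236 and white at about 0.296, with gaps of 60 mm as specified. Key to well is 130 mm, which also checks. Next I put the wrist camera over the red tube for a near check.

drive_tool(plan="-5 2.4 0 -0.05; -10 4.9 0 -0.108; -15 7.4 0 -0.108; -20 9.9 0 -0.108; -25 12.4 0 -0.108; -30 14.8 0 -0.108; -30 14.8 0 -0.108; -30 14.8 0 -0.108", fingers=-1)

```text
time_s: 1.3
tcp_pos: [0.5268, 0.3001, 0.2345]
eef_rot: [180.0, -0.0, -83.8]
contact_force: [0.6, -0.3, -0.3]
gripper_width: 0.0874
```

Run:
```python
from h import *
w=cap("wrist");save(w,"c");st=r.get_state();print(st["tcp_pos"],st["eef_rot"],st["time_s"])
h=cv2.cvtColor(w["frame"],cv2.COLOR_RGB2HSV);m=cv2.inRange(h,(0,120,60),(8,255,255))|cv2.inRange(h,(172,120,60),(180,255,255))
cs,_=cv2.findContours(m,0,2)
for c in cs:
    if cv2.contourArea(c)>80:
        (u,v),rad=cv2.minEnclosingCircle(c);print(u,v,rad,cv2.boundingRect(c),onz(w,u,v,.113),"cam",-w["R"].T@w["t"])
```

```text
[0.52711446 0.2995501  0.23452047] [ 1.79992825e+02 -1.13908074e-02 -8.38187251e+01] 1.35
259.941162109375 119.19853210449219 10.976630210876465 (250, 109, 21, 22) [0.52742295 0.23366656 0.113     ] cam [0.53440042 0.23448327 0.38418017]
```

View pics/c.png

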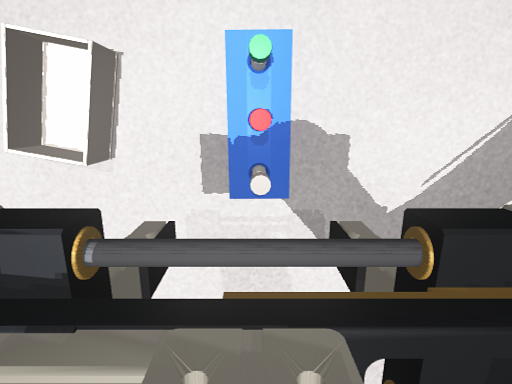

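Picture 3: the red cap is at (260,119), radius 11 px, which gives (0.5274, 0.2337). That agrees with triangulation to within 3 mm, and the rack is aligned with the jaws. Next I go over it and descend.

drive_tool(plan="3.2 0.35 0 0; 6.5 0.7 0 0; 6.5 0.7 3 0; 6.5 0.7 6.5 0; 6.5 0.7 10 0; 6.5 0.7 13 0; 6.5 0.7 14.2 0; 6.5 0.7 14.2 0")

```text
time_s: 2.35
tcp_pos: [0.5273, 0.2337, 0.0923]
eef_rot: [180.0, -0.0, -83.9]
contact_force: [0.3, -0.8, 0.3]
gripper_width: 0.0877
```

drive_tool(plan="0 0 0 0; 0 0 0 0; 0 0 0 0; 0 0 0 0; 0 0 0 0; 0 0 0 0; 0 0 0 0; 0 0 0 0", fingers=1, squeeze=12)

```text
time_s: 3.35
tcp_pos: [0.527, 0.2346, 0.0925]
eef_rot: [180.0, -0.0, -83.8]
contact_force: [-0.0, -0.2, -0.3]
gripper_width: 0.0194
```

drive_tool(plan="0 0 -0.5 0; 0 0 -2 0; 0 0 -4.5 0; 0 0 -7.5 0; 0 0 -10.5 0; 0 0 -13 0; 0 0 -14.5 0; 0 0 -14.5 0", squeeze=20)

```text
time_s: 4.35
tcp_pos: [0.5274, 0.2349, 0.2389]
eef_rot: [-179.9, 0.1, -83.8]
contact_force: [0.1, 0.6, -0.6]
gripper_width: 0.0192
```

Run:
```python
from h import *
s=cap("scene");d=cap("side");st=r.get_state();print(st["tcp_pos"],st["eef_rot"],st["gripper_width"],st["contact_force"])
t=st["tcp_pos"];a=[]
for c in(s,d):
    p=proj(c,t-[0,0,.03]).astype(int);x,y=np.clip(p[0]-60,0,392),np.clip(p[1]-75,0,234)
    a.append(cv2.resize(c["frame"][y:y+150,x:x+120],None,fx=3.2,fy=3.2,interpolation=2));print(x,y)
cv2.imwrite("pics/d.png",np.hstack(a)[:,:,::-1])
```

```text
[0.5265721  0.23440463 0.23684665] [ 1.79943525e+02 -1.15297626e-02 -8.38200475e+01] 0.019192636545869814 [-0.19179736 -0.07180005  0.11860106]
319 83
245 125
```

View pics/d.png

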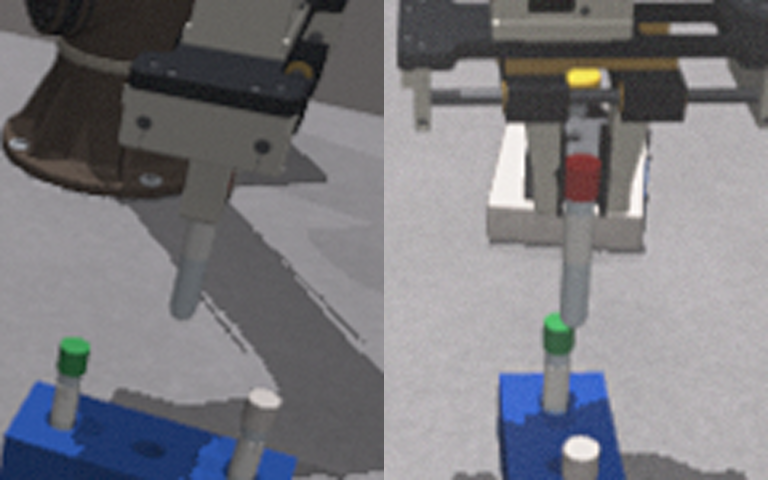

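Picture 4: the tube is held by its cap and clear of the rack. I'll measure its tilt against the projected vertical.

```bash
cat > tilt.py <<'E'
from h import *
def tilt(show=True):
    st=r.get_state();t=np.array(st["tcp_pos"]);out=[]
    for n in("scene","side"):
        c=cap(n);
        for z in (.03,.045,.06,.07):
            p=proj(c,t-[0,0,z]);u,v=p
            row=c["frame"][int(round(v)),int(u)-16:int(u)+17].astype(int)
            if z==.045 and show: print(n,row.tolist())
            out.append((n,z,p.round(1).tolist(),row.sum(1).tolist()))
    return out
E
python3 - <<'E'
from tilt import *
for o in tilt(False): print(o)
E
```

```text
('scene', 0.03, [379.3, 158.4], [450, 451, 452, 455, 432, 325, 274, 277, 281, 280, 290, 289, 286, 269, 276, 306, 308, 320, 316, 328, 328, 324, 296, 278, 279, 282, 278, 280, 271, 275, 283, 280, 273])
('scene', 0.045, [377.7, 165.2], [457, 453, 445, 447, 447, 457, 465, 465, 466, 454, 459, 431, 326, 251, 253, 265, 288, 300, 312, 312, 316, 305, 283, 283, 290, 280, 288, 284, 284, 285, 284, 283, 288])
('scene', 0.06, [376.1, 171.9], [451, 450, 448, 449, 458, 462, 459, 456, 454, 445, 445, 437, 428, 308, 260, 281, 299, 304, 309, 306, 301, 274, 278, 288, 286, 290, 287, 281, 287, 276, 280, 289, 288])
('scene', 0.07, [375.1, 176.2], [444, 439, 444, 441, 441, 442, 434, 441, 442, 449, 451, 449, 435, 314, 261, 284, 295, 306, 313, 300, 304, 310, 284, 264, 416, 434, 332, 281, 282, 292, 284, 287, 286])
('side', 0.03, [305.0, 200.7], [301, 303, 297, 296, 311, 316, 293, 302, 299, 311, 318, 309, 323, 364, 399, 407, 413, 411, 412, 405, 372, 340, 338, 340, 340, 356, 358, 363, 354, 371, 359, 374, 372])
('side', 0.045, [304.6, 207.9], [536, 549, 522, 532, 529, 527, 534, 531, 526, 537, 530, 537, 495, 354, 351, 374, 388, 396, 397, 393, 371, 402, 538, 546, 538, 533, 544, 551, 536, 531, 532, 547, 540])
('side', 0.06, [304.2, 214.9], [538, 545, 532, 519, 528, 544, 532, 536, 524, 539, 538, 521, 441, 337, 356, 381, 389, 392, 386, 384, 369, 450, 533, 528, 516, 540, 529, 541, 531, 542, 527, 543, 537])
('side', 0.07, [303.9, 219.5], [541, 538, 544, 537, 543, 538, 524, 538, 530, 542, 546, 543, 520, 394, 336, 366, 387, 376, 397, 385, 354, 361, 480, 539, 522, 531, 517, 527, 504, 519, 510, 527, 523])
```

drive_tool(plan="3 0.3 0 0; 8 0.8 0 0; 13.5 1.3 0 0; 19 1.8 0 0; 24 2.3 0 0; 28 2.7 0 0; 30.4 2.9 0 0; 30.4 2.9 0 0")

```text
time_s: 5.55
tcp_pos: [0.5304, -0.0722, 0.2365]
eef_rot: [179.9, -0.0, -84.0]
contact_force: [0.5, 0.6, -0.2]
gripper_width: 0.0194
```

Run:
```python
from h import *
w=cap("wrist");st=r.get_state();print(st["tcp_pos"],st["eef_rot"],st["gripper_width"])
u,v=proj(w,(.5312,-.1355,.085));print(u,v)
g=cv2.cvtColor(w["frame"],cv2.COLOR_RGB2GRAY);x0,y0=int(u)-28,int(v)-28
roi=g[y0:y0+56,x0:x0+56]
for th in(70,90,110):
    n,l,s,ce=cv2.connectedComponentsWithStats((roi<th).astype(np.uint8))
    for i in range(1,n):
        if 80<s[i][4]<1500: p=ce[i]+[x0,y0];print(th,s[i],p,onz(w,*p,.085))
for n,lo,hi in(("yel",(22,130,100),(35,255,255)),):print(n,[(a,b,onz(w,*b,.084)) for a,b in blobs(w,lo,hi)[0]])
s=cap("scene");d=cap("side");t=st["tcp_pos"];a=[cv2.resize(w["frame"],(341,256))]
for c in(s,d):
    p=proj(c,t-[0,0,.07]).astype(int);x,y=np.clip(p[0]-60,0,392),np.clip(p[1]-45,0,284);print(x,y)
    a.append(cv2.resize(c["frame"][y:y+90,x:x+120],None,fx=3.3,fy=3.3,interpolation=2))
b=np.zeros((570,795,3),np.uint8);b[:297,:396]=a[1];b[:297,398:794]=a[2];b[300:556,:341]=a[0];cv2.imwrite("pics/e.png",b[:,:,::-1])
```

```text
[ 0.53056578 -0.0713512   0.23667611] [ 1.79907997e+02 -1.67735612e-03 -8.39107642e+01] 0.019429649003035437
258.15421120611586 122.44675666995767
110 [ 19  17  23  25 181] [261.16574586 123.0718232 ] [ 0.52815713 -0.13521637  0.085     ]
110 [  0  36  56  20 565] [261.85840708 143.13451327] [ 0.52522885 -0.11570373  0.085     ]
yel []
187 91
243 104
```

View pics/e.png

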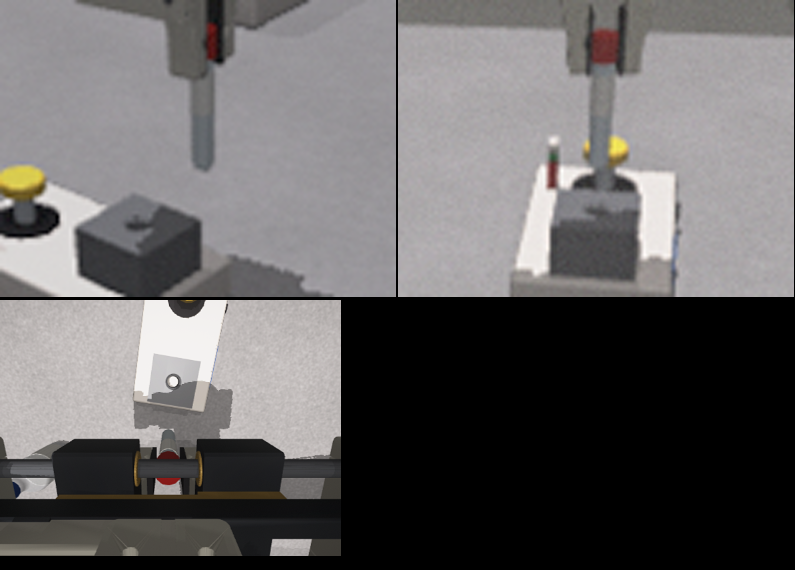

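Picture 5: the tube hangs straight. The well is a ring at about (260,122) in the wrist view, and the red cap and foot are visible from there too. I'll now fit the well ring and the tube foot precisely in the wrist view.

Run:
```python
from h import *
w=cap("wrist");t=np.array(r.get_state()["tcp_pos"])
f=w["frame"];g=cv2.cvtColor(f,cv2.COLOR_RGB2GRAY)
big=cv2.resize(f[95:150,225:295],None,fx=6,fy=6,interpolation=cv2.INTER_NEAREST)
b2=cv2.resize(f[185:275,222:282],None,fx=5,fy=5,interpolation=cv2.INTER_NEAREST)
o=np.zeros((460,740,3),np.uint8);o[:330,:420]=big;o[:450,430:730]=b2
cv2.imwrite("pics/f.png",o[:,:,::-1])
for z in(0.0205,-.0845,-.07,-.05):print(z,proj(w,t+[0,0,z]).round(1))
for v in(200,205,210,215,220):print(v,g[v,235:272].tolist())
for v in range(108,140,3):print(v,g[v,244:280].tolist())
```

```text
0.0205 [252.7 261.9]
-0.0845 [252.3 202.1]
-0.07 [252.4 207.2]
-0.05 [252.4 215.4]
200 [200, 198, 194, 189, 188, 192, 194, 193, 160, 78, 85, 89, 90, 91, 93, 93, 93, 93, 94, 93, 93, 92, 92, 91, 88, 86, 92, 103, 108, 111, 113, 114, 113, 109, 109, 110, 110]
205 [186, 185, 185, 187, 191, 191, 190, 163, 92, 84, 88, 90, 91, 92, 93, 94, 93, 92, 93, 94, 94, 92, 92, 90, 89, 87, 86, 87, 100, 111, 110, 111, 112, 113, 112, 110, 109]
210 [171, 172, 171, 173, 174, 176, 161, 107, 81, 92, 102, 101, 103, 104, 105, 104, 103, 103, 104, 104, 101, 96, 97, 99, 100, 95, 84, 79, 93, 108, 97, 95, 94, 93, 93, 94, 97]
215 [178, 176, 173, 173, 176, 170, 134, 91, 99, 101, 101, 102, 103, 104, 103, 103, 103, 103, 103, 104, 101, 97, 97, 99, 99, 99, 97, 95, 110, 124, 101, 103, 101, 96, 93, 92, 92]
220 [173, 178, 176, 178, 174, 135, 88, 96, 101, 102, 101, 101, 103, 104, 103, 102, 103, 102, 103, 103, 102, 98, 97, 97, 99, 98, 97, 96, 94, 91, 96, 100, 96, 92, 91, 91, 95]
108 [200, 200, 200, 199, 199, 199, 202, 204, 204, 204, 205, 205, 202, 192, 165, 149, 142, 124, 134, 161, 185, 200, 200, 203, 202, 201, 200, 200, 201, 2
[... 1145 characters left out ...]
 202, 203, 204, 206, 193, 148, 113, 111, 114, 107, 84, 64, 64, 60, 65, 84, 83, 78, 77, 76, 77, 90, 110, 114, 112, 111, 111, 111, 111, 110, 110, 110]
132 [199, 198, 200, 202, 202, 202, 201, 200, 201, 201, 203, 205, 200, 172, 134, 110, 94, 95, 89, 115, 141, 103, 115, 114, 113, 112, 113, 111, 111, 110, 109, 110, 110, 110, 109, 109]
135 [198, 198, 200, 201, 201, 200, 200, 200, 199, 200, 199, 199, 199, 200, 198, 197, 171, 106, 109, 111, 112, 112, 111, 111, 111, 111, 111, 110, 109, 109, 109, 109, 109, 109, 108, 109]
138 [102, 148, 201, 199, 198, 197, 198, 198, 198, 197, 200, 175, 101, 104, 107, 109, 110, 110, 110, 110, 110, 111, 111, 110, 111, 111, 110, 109, 109, 109, 108, 108, 108, 109, 109, 109]
```

View pics/f.png

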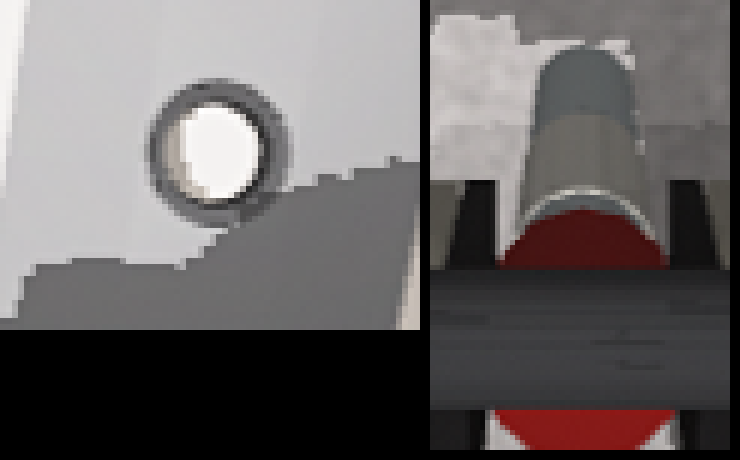

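Run:
```python
from h import *
w=cap("wrist");st=r.get_state();t=np.array(st["tcp_pos"])
p=onz(w,261,120.2,.085);a=np.radians(st["eef_rot"][2]);tx=np.array([np.cos(a),np.sin(a)]);ty=np.array([np.sin(a),-np.cos(a)])
print(p,t,"px/mm check",proj(w,p+[0.009,0,0])-proj(w,p))
d=(p-t)[:2];print("shift cm tool x,y",100*d@tx,100*d@ty)
# foot sphere centre as seen
q=onz(w,252.6,204.4,t[2]-.0765);print("foot-tool",(q-t)[:2])
s=cap("scene");sd=cap("side");print(proj(s,p),proj(sd,p))
for c,n in((s,"s"),(sd,"d")):
    u,v=proj(c,p).astype(int);g=cv2.cvtColor(c["frame"],cv2.COLOR_RGB2GRAY);print(n,u-10,v-5);print(g[v-5:v+6,u-10:u+11])
```

```text
[ 0.52947973 -0.13579852  0.085     ] [ 0.53093952 -0.07002204  0.23728136] px/mm check [-9.00595562 -1.01771405]
shift cm tool x,y 6.5227791293174056 0.8602964611709103
foot-tool [-9.51441613e-05 -2.76753572e-04]
[227.47733705 158.39950948] [302.22349902 166.90162964]
s 217 153
[[200 195 159 133 123 117 116 113 115 115 114 115 115 115 115 113 115 115
  101  96 112]
 [205 169 133 114 114 114 112 114 113 115 115 113 115 115 114 114 117 102
   75  69  74]
 [156 118 112 113 116 114 115 116 116 117 117 116 115 117 117 116 118  89
   72  71  70]
 [120 112 113 114 115 115 117 117 114 113  98  89 109 113 115 118 101  78
   74  73  71]
 [115 114 117 116 114 117 116 114 103 106  96  84  99 102 105 104  82  72
   71  74  75]
 [116 114 116 114 115 116 115 103  86  76  74  72  77  71  84  78  71  70
   71  75  72]
 [115 116 116 115 114 115 113 104  72  48  50  56  55  52  57  79  79  71
   70  73  74]
 [117 116 115 115 115 115 116 113  93  76  66  64  73  74  92 110  88  70
   74  71  73]
 [115 116 115 116 116 115 116 116 116 108 104 104 108 108 117 120  90  73
   71  72  73]
 [116 116 117 118 1
[... 449 characters left out ...]
2 132 130 133 135 129 130 129 132 135 133 131 131 130 131 133
  130 126 130]
 [127 129 130 130 130 132 129 134 124 125 132 129 111 123 129 134 132 130
  130 131 131]
 [128 129 128 132 132 133 128 121 115 107 112 117 105 109 121 127 130 127
  132 131 130]
 [130 131 131 129 134 131 130 107  98  80  87  92  90  93 107 119 129 134
  133 125 109]
 [132 132 132 128 129 130 131 124  98  82  71  77  75  74  88 103 107 109
  111 105  88]
 [129 134 133 130 131 134 131 127 121 112 110 109  80  82  86  89  89  87
   87  89  88]
 [105 112 109 112 110 112 109 111 115 111 114 108  94  88  88  85  82  88
   90  84  87]
 [ 86  89  89  88  90  87  87  84  88  87  90  91  90  91  92  89  94  91
   86  94  87]]
```

drive_tool(plan="2 0.3 0 0; 4.5 0.6 0 0; 6.55 0.8 0 0; 6.55 0.8 1.5 0; 6.55 0.8 3.5 0; 6.55 0.8 5 0; 6.55 0.8 6 0; 6.55 0.8 6 0")

```text
time_s: 6.9
tcp_pos: [0.5297, -0.1364, 0.1768]
eef_rot: [179.9, 0.0, -83.8]
contact_force: [0.3, -0.1, 0.8]
gripper_width: 0.0196
```

Run:
```python
from h import *
st=r.get_state();t=np.array(st["tcp_pos"]);print(t,st["contact_force"])
o=np.zeros((400,795,3),np.uint8);x0=0
for n,s,z in(("wrist",(-30,-45),-.0845),("scene",(-30,-45),-.0845),("side",(-30,-45),-.0845)):
    c=cap(n);u,v=proj(c,t+[0,0,z]);print(n,u,v);x,y=int(u)-32,int(v)-48
    im=cv2.resize(c["frame"][y:y+96,x:x+64],None,fx=4.1,fy=4.1,interpolation=cv2.INTER_NEAREST);o[:im.shape[0],x0:x0+im.shape[1]]=im[:400];x0+=265
cv2.imwrite("pics/g.png",o[:,:,::-1])
```

```text
[ 0.5297325  -0.13642019  0.17678167] [ 0.33055378 -0.07836317  0.79370753]
wrist 252.42532335787197 201.84472439969528
scene 227.11041932679856 155.89173526813332
side 302.2633333728591 164.36190372707256
```

View pics/g.png

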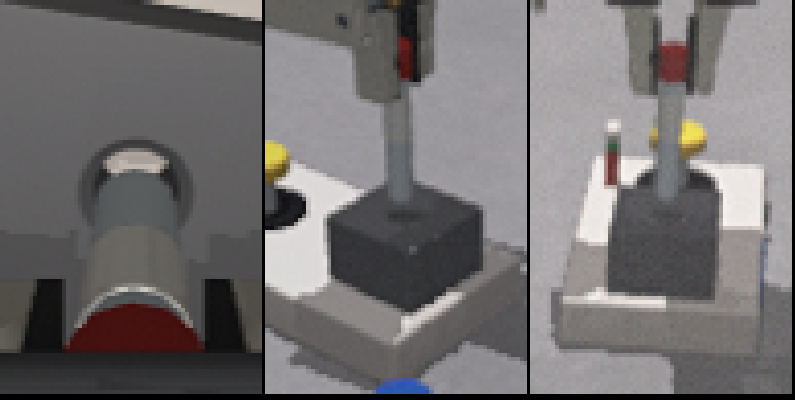

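Picture 7: the foot is centred over the well ring in x (137 vs 135.5 in the zoomed crop) and within about 1 mm in y. Next I enter gently and watch the force.

drive_tool(plan="-0.05 0 0.4 0; -0.05 0 0.8 0; -0.05 0 1.2 0; -0.05 0 1.6 0; -0.05 0 2 0; -0.05 0 2 0")

```text
time_s: 7.8
tcp_pos: [0.5298, -0.1363, 0.1571]
eef_rot: [180.0, 0.0, -83.8]
contact_force: [-0.4, -0.2, -0.3]
gripper_width: 0.0195
```

drive_tool(plan="0 0 0.6 0; 0 0 1.2 0; 0 0 1.8 0; 0 0 2.4 0; 0 0 2.9 0; 0 0 2.9 0")

```text
time_s: 8.55
tcp_pos: [0.5298, -0.1363, 0.1281]
eef_rot: [180.0, -0.0, -83.8]
contact_force: [0.2, 0.4, 0.1]
gripper_width: 0.0196
```

drive_tool(plan="0 0 0.1 0; 0 0 0.2 0; 0 0 0.3 0; 0 0 0.4 0; 0 0 0.4 0")

```text
time_s: 9.18
tcp_pos: [0.53, -0.1362, 0.1245]
eef_rot: [-180.0, 0.0, -83.8]
contact_force: [-0.2, 0.8, -0.1]
gripper_width: 0.0193
```

drive_tool(plan="0 0 0.05 0; 0 0 0.1 0; 0 0 0.1 0")

```text
time_s: 9.55
tcp_pos: [0.5303, -0.1363, 0.1244]
eef_rot: [-180.0, -0.0, -83.8]
contact_force: [-2.1, 0.6, 6.4]
gripper_width: 0.0191
```

drive_tool(plan="0 0 0.05 0; 0 0 0.1 0; 0 0 0.1 0")

```text
time_s: 9.93
tcp_pos: [0.5304, -0.1364, 0.1243]
eef_rot: [-179.9, -0.0, -83.8]
contact_force: [-5.4, 2.9, 13.8]
gripper_width: 0.0192
```

It bottomed at TCP z 0.1244, against 0.1245 predicted for fully home. Unload and release.

drive_tool(plan="0 0 -0.15 0; 0 0 -0.15 0")

```text
time_s: 10.18
tcp_pos: [0.5302, -0.1363, 0.1244]
eef_rot: [-180.0, -0.0, -83.8]
contact_force: [-2.2, 1.2, 6.3]
gripper_width: 0.0191
```

drive_tool(plan="0 0 0 0; 0 0 0 0; 0 0 0 0; 0 0 0 0; 0 0 0 0; 0 0 0 0", fingers=-1)

```text
time_s: 10.92
tcp_pos: [0.53, -0.1362, 0.124]
eef_rot: [-180.0, 0.0, -83.8]
contact_force: [-0.6, -0.1, -0.9]
gripper_width: 0.0736
```

drive_tool(plan="0 0 -1 0; 0 0 -3 0; 0 0 -6 0; 0 0 -9 0; 0 0 -9 0; 0 0 -9 0")

```text
time_s: 11.68
tcp_pos: [0.5298, -0.1362, 0.2142]
eef_rot: [-180.0, 0.0, -83.8]
contact_force: [0.3, 0.9, -0.2]
gripper_width: 0.0879
```

Run:
```python
from h import *
s=cap("scene");d=cap("side");w=cap("wrist");st=r.get_state();print(st["tcp_pos"],st["eef_rot"],st["time_s"],st["contact_force"])
X=[]
for c in(s,d):
    h=cv2.cvtColor(c["frame"],cv2.COLOR_RGB2HSV);m=cv2.inRange(h,(0,120,50),(8,255,255))|cv2.inRange(h,(172,120,50),(180,255,255))
    n,l,q,ce=cv2.connectedComponentsWithStats(m);print([(q[i].tolist(),ce[i].round(1).tolist()) for i in range(1,n) if q[i][4]>20])
    print("exp cap",proj(c,(.53,-.1358,.135)),"lifted1cm",proj(c,(.53,-.1358,.145)))
print("key wrist",[(a,b,onz(w,*b,.084)) for a,b in blobs(w,(22,110,80),(35,255,255))[0]])
a=[cv2.resize(w["frame"],(396,297))]
for c,x,y in((s,165,100),(d,250,115)): a.append(cv2.resize(c["frame"][y:y+90,x:x+120],None,fx=3.3,fy=3.3,interpolation=2))
b=np.zeros((596,795,3),np.uint8);b[:297,:396]=a[1];b[:297,398:794]=a[2];b[299:596,:396]=a[0];cv2.imwrite("pics/i.png",b[:,:,::-1])
```

```text
[ 0.52950358 -0.13623211  0.21330342] [ 1.79914483e+02  9.45615275e-03 -8.38191346e+01] 11.825 [ 0.42166051 -0.00773712 -0.52461391]
[([224, 137, 7, 9, 58], [227.3, 140.8]), ([179, 157, 6, 9, 40], [181.8, 160.7])]
exp cap [226.53831584 140.98621698] lifted1cm [226.36943886 137.34855238]
[]
exp cap [302.9511045  149.86710583] lifted1cm [303.14076582 146.36635008]
key wrist [([255, 22, 45, 49, 1710], [276.5, 45.6], array([ 0.52252528, -0.26564256,  0.084     ]))]
```

View pics/i.png

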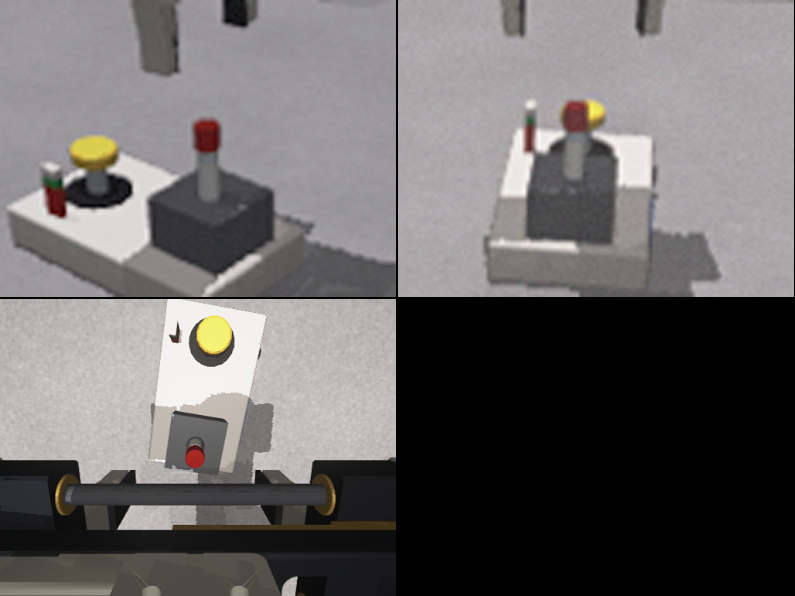

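Picture 8: the tube stands home. The scene cap centroid is at v 140.8 against 141.0 expected, and it is upright and released. The key reads (0.5225, -0.2656), 130 mm from the well, as it should be. I close the fingers and go above the key.

drive_tool(plan="3 0.5 0 0; 7 1.2 0 0; 10.5 1.8 0 0; 12.8 2.1 0 0; 12.8 2.1 0 0; 12.8 2.1 2 0; 12.8 2.1 5 0; 12.8 2.1 8 0", fingers=1, squeeze=10)

```text
time_s: 12.82
tcp_pos: [0.5229, -0.265, 0.133]
eef_rot: [180.0, 0.0, -83.8]
contact_force: [0.6, -0.7, -0.2]
gripper_width: 0.0131
```

drive_tool(plan="0 0 1.2 0; 0 0 2.4 0; 0 0 3.5 0; 0 0 3.5 0; 0 0 3.5 0")

```text
time_s: 13.45
tcp_pos: [0.5233, -0.2659, 0.0996]
eef_rot: [-180.0, -0.0, -83.8]
contact_force: [-0.1, 1.2, -0.2]
gripper_width: 0.0006
```

Run:
```python
from h import *
st=r.get_state();t=np.array(st["tcp_pos"]);print(t,r.tcp_to_tips,st["gripper_width"],st["contact_force"],st["time_s"])
a=[]
for n in("scene","side"):
    c=cap(n);u,v=proj(c,t).astype(int);x,y=max(u-60,0),max(v-50,0);a.append(cv2.resize(c["frame"][y:y+100,x:x+120],None,fx=3.3,fy=3.3,interpolation=2))
cv2.imwrite("pics/j.png",np.hstack(a)[:,:,::-1])
```

```text
[ 0.52331502 -0.26588298  0.09963914] 0.008 0.0005557898063557921 [-0.06879357  1.23315405 -0.23467028] 13.45
```

View pics/j.png

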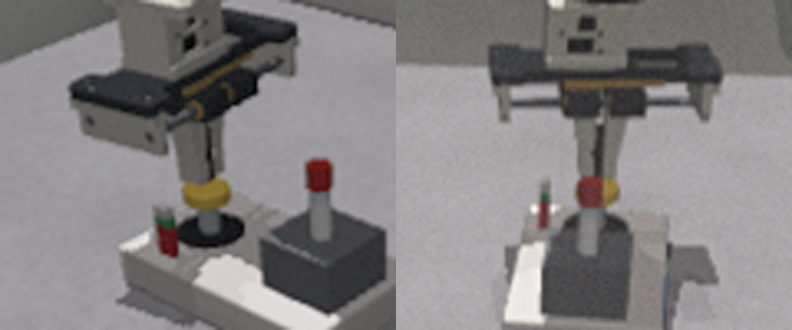

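Picture 9: the closed fingertips are centred about 8 mm above the key, clear of the post and the tube. I press in small steps.

drive_tool(plan="0 0 0.3 0; 0 0 0.6 0; 0 0 0.9 0; 0 0 1.2 0; 0 0 1.2 0; 0 0 1.2 0")

```text
time_s: 14.3
tcp_pos: [0.523, -0.2658, 0.0872]
eef_rot: [-180.0, -0.0, -83.8]
contact_force: [-1.1, 0.2, 4.1]
gripper_width: 0.0005
```

drive_tool(plan="0 0 0.2 0; 0 0 0.4 0; 0 0 0.6 0; 0 0 0.75 0; 0 0 0.75 0; 0 0 0.75 0")

```text
time_s: 15.05
tcp_pos: [0.523, -0.2658, 0.0799]
eef_rot: [-180.0, -0.0, -83.8]
contact_force: [-3.2, 0.7, 5.9]
gripper_width: 0.0003
```

drive_tool(plan="0 0 0 0; 0 0 0 0; 0 0 0 0; 0 0 0 0; 0 0 0 0; 0 0 0 0; 0 0 0 0; 0 0 0 0")

```text
time_s: 16.05
tcp_pos: [0.523, -0.2658, 0.08]
eef_rot: [-180.0, -0.0, -83.8]
contact_force: [-2.7, 1.9, 6.1]
gripper_width: 0.0004
```

Run:
```python
from h import *
F=[];Z=[];W=[]
for i in range(6):
    c=cap("scene");st=r.get_state();F.append(st["contact_force"][2]);Z.append(st["tcp_pos"][2])
print(np.mean(F),np.mean(Z),st["time_s"])
for z in(.084,.072):print(z,proj(c,(.5225,-.2656,z)))
b,l=blobs(c,(20,110,60),(35,255,255));print(b)
x,y=165,115;im=cv2.resize(c["frame"][y:y+60,x:x+80],None,fx=8,fy=8,interpolation=2)
cv2.imwrite("pics/k.png",im[:,:,::-1])
```

```text
6.749632046819918 0.07998756239333167 16.35
0.084 [192.04900288 144.01113773]
0.072 [192.47278491 147.87925916]
[([187, 147, 14, 9, 81], [194.1, 151.5])]
```

View pics/k.png

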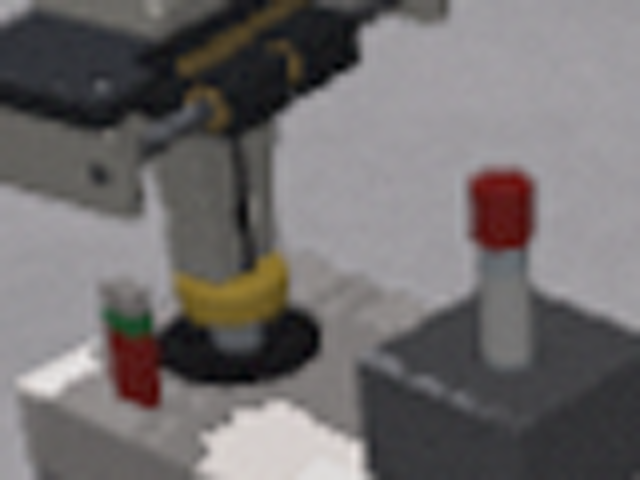

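Picture 10: the key is part-way down with the fingers on it. Measured tip height is 72.0 mm and force 6.7 N (6.6 N expected at half-way). I hold it well beyond two seconds, then hand in.

drive_tool(plan="0 0 0 0; 0 0 0 0; 0 0 0 0; 0 0 0 0; 0 0 0 0; 0 0 0 0; 0 0 0 0; 0 0 0 0")

```text
time_s: 17.35
tcp_pos: [0.523, -0.2658, 0.08]
eef_rot: [-180.0, -0.0, -83.8]
contact_force: [-2.5, 1.4, 6.7]
gripper_width: 0.0009
```

drive_tool(plan="0 0 0 0; 0 0 0 0; 0 0 0 0; 0 0 0 0; 0 0 0 0; 0 0 0 0; 0 0 0 0; 0 0 0 0")

```text
time_s: 18.35
tcp_pos: [0.523, -0.2658, 0.08]
eef_rot: [-180.0, -0.0, -83.8]
contact_force: [-1.8, 1.6, 5.9]
gripper_width: 0.0006
```

Run:
```python
from h import *
c=cap("scene");st=r.get_state();print(st["tcp_pos"],st["contact_force"],st["time_s"])
for k,lo,hi in[("red",(0,130,60),(8,255,255)),("grn",(45,100,60),(85,255,255)),("blu",(100,120,50),(125,255,255))]:print(k,blobs(c,lo,hi)[0])
r.close_job()
```

```text
[ 0.52297656 -0.26578312  0.07998957] [-2.22998667  2.45281994  7.15157944] 18.4
red [([224, 137, 7, 9, 55], [227.3, 140.8]), ([179, 157, 6, 9, 37], [181.7, 160.8])]
grn [([338, 189, 9, 12, 89], [341.7, 194.0])]
blu [([495, 124, 17, 31, 319], [504.2, 142.5]), ([221, 199, 15, 15, 184], [228.3, 206.2]), ([319, 202, 92, 61, 3045], [364.4, 232.2])]
the job is handed in; nothing more can be done
```

I put the red-capped tube fully home in the mixer well and let go. I then pressed the run key half-way, held it about 3.4 s, and handed the job in at 18.4 s with the key still held down.

- **Tube:** it bottomed within 0.1 mm of the height predicted for fully home. After release the cap was within 1 pixel of where it should appear in the scene view.
- **Key:** the fingertips are at 72.0 mm, which is half-way. The averaged force was 6.7 N against 6.6 N expected; single readings ran from 5.9 to 7.2 N. The key never went near its bottom stop and was not touched before the tube was in the well.
- **Other objects:** in the last picture the green cap and the gel bottle's cap are within 0.1 pixel of where they started. I did not measure the white tube or the tub again after the first moves, but nothing passed near them after that.

**Disagreements:** the well position from the first distant view differed by 1.7 mm from the near view, and I used the near one. No final check failed.

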